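Ease open a sprung instrument case and take out the inspection torch

TASK

Press the red button catch on the black case's lid and steady the sprung lid all the way up, so that it never flies open. Then draw the torch lengthways out from under the orange bridge that covers its head, lift it out and set it down by hand, lying in the middle of the green mat. Leave the lid standing open and everything else where it is.

Things in the scene. Friction and masses are not known exactly. Their poses are not given: they have to be found in the camera images.
- case: Black instrument case, fixed, on either side of the table: 200 (x) x 250 (y) x 62 mm tall without lid. Origin: centre of its underside; z up, x from its front edge (nearer the robot) to its hinge edge. Walls 8 mm thick; the grey floor inside is 8 mm above the origin. Inside are only the torch and, at the +y end, the bridge.
- bridge (a point): Centre of the top of the orange bridge fixed inside the case, 94.5 mm along case y, 58 mm above the case's underside. It is a plate 72 (case x) x 45 (case y) x 6 mm, so it covers y = 72 to 117 mm; under it a tunnel 48 mm wide (x) and 44 mm high, between two cheeks, holds the torch's head.
- lid_hinge (a point): Middle of the lid's hinge line, 98 mm along the case's +x from its centre and 65 mm above its underside. Fixed to the case; its axes are the case's; the hinge line runs along y.
- lid (a joint): Lid angle, rad: 0 shut and latched, 1.57 upright, 1.7 at its stop. Black slab 194 (front to hinge) x 250 x 17 mm, 0.25 kg; shut, its top is 80 mm above the case's underside. A spring opens it: unlatched it pushes up at the button with about 2 N, less as it opens. Let go early it flies up at over 5 rad/s; let go past 1.3 rad it drifts gently to its stop and stays.
- catch (a joint): Travel of the red button, m: 0 out, 0.007 fully in; beyond 0.0045 the lid is released. It takes 0.5 N to start and 1.7 N fully in, less than the lid's push: once pressed, the lid pushes up against the finger with the button still in and rises as the finger rises (the button creeps out again beyond 0.5 rad). Pressing on with the lid shut meets a firm stop.
- button_top (a point): Centre of the red button's top face, 36 (front to back) x 46 mm, 9 mm proud of the lid (2 mm when pressed in); 173 mm from the hinge line, 25 mm from the lid's front edge, half-way across the lid. Moves and turns with the lid. With the lid shut it is 89 mm above the case's underside (24 mm above the hinge line) and is pressed straight down.
- torch_grip (a point): Middle of the torch's round yellow grip (30 mm diameter, 85 mm long), on its axis; x towards the head. Torch 150 mm long, 0.18 kg; black six-sided head (40 mm long, ends 82.5 mm ahead) and tail (25 mm long, ends 67.5 mm behind), 40 mm across flats: lies with this point 20 mm up. In the case its head points to case +y under the bridge; 45 to 60 mm towards -y frees it.
- mat: Green examination mat with a white printed scale, 200 (x) x 260 (y) x 3 mm, fixed flat on the table. Origin: centre of its underside.
- driver: Bystander: red-handled screwdriver, 168 mm long, lying between the case and the mat, 22 mm high.
- brush: Bystander: brush 180 mm long, lying beyond the work area.
- jar: Bystander: closed jar, 70 mm in diameter, 75 mm tall.
- tape: Bystander: yellow roll of tape, 100 mm across, 25 mm high.
- lens: Bystander: black camera lens, 76 mm in diameter, 70 mm tall.
- glove_box: Bystander: light blue glove box, 230 x 120 x 85 mm.
- torch: The torch's body, for reference: its origin lies on its underside, half-way along its 150 mm; otherwise as point torch_grip.

How it is judged:
On the way, in this order (a step that is already met when the one before it is completed fails the run):
1. the lid stands open (beyond 1.45 rad) (value of joint lid above 1.45 rad), for 0.2 s.
2. the torch, still in the fingers, is lowered onto the mat (its grip's middle under 35 mm above the table, within 50 mm of the mat's centre) (contact force between the fingers and torch above 0.5 N and height (world z) of torch_grip below 0.035 m and horizontal distance between torch_grip and mat below 0.05 m), for 0.1 s.
At the end, for the whole second after the job is handed in: The lid stands open beyond 1.45 rad, and the torch lies flat (within 0.17 rad of level) and still on the mat, the middle of its grip within 50 mm of the mat's centre (value of joint lid above 1.45 rad and horizontal distance between torch_grip and mat below 0.05 m and height (world z) of torch_grip below 0.028 m and not (angle between torch_grip's own x axis and vertical below 1.4 rad) and angle between torch_grip's own x axis and vertical below 1.74 rad and linear speed of torch below 0.02 m/s); the robot touches nothing.
It fails at once if the lid flies open (turns faster than 3.5 rad/s) (velocity of joint lid above 3.5 rad/s).
It fails at once if a bystander is moved by more than 30 mm (distance of any of driver, brush, jar, tape, lens, glove_box from where it was at the start of the episode above 0.03 m).
It also fails if it takes over 72 s, if anything falls off the work surface, if the arm or the gripper's body presses on something with over 40 N, if the wrist force passes 120 N, or if a joint passes its speed limit or range.

ROBOT

A 7-joint arm with a two-finger parallel gripper is mounted at the origin on the work surface. World frame = base frame: x ahead of the robot, y to its left, z up, the work surface at z = 0. Lengths are in m, angles in rad, forces in N, time in s.
With the tool pointing down it reaches from about 0.4 to 0.9 m from the base axis. Payload 5.5 kg.
Tool frame: the origin (TCP) lies midway between the tips of the shut fingers; the grasp point (between the pads) lies 19 mm behind it (manip.grip_depth is the distance from the TCP to the grasp point, in m); z points along the fingers, x is the direction in which the jaws open and shut, and the axes are right-handed (so a half turn about z gives the same grasp; the last joint's range is limited). The gripper opens to 92 mm and grips with 3 to 60 N. Pads are 19 mm wide; open, the fingers measure 130 mm over their backs; the gripper's body (75 mm by 190 mm) begins 47 mm behind the grasp point.
Start: joints at [1.5, 0.501, -0.427, 1.55, 0.221, 1.138, -0.21], TCP at [0.213, -0.614, 0.227] pointing down, gripper open.
Joint ranges: [-2.88, 2.88], [-0.31, 2.03], [-1.54, 1.56], [0.2, 2.42], [-1.41, 4.55], [0.19, 2.02], [-2.57, 2.57]. Speed limits (rad/s): [2.57, 2.57, 3.14, 3.14, 3.14, 3.14, 3.14].

INTERFACE

Orientations are given as a unit quaternion [x, y, z, w].
In Python, from bench import manip, effector, viewer gives the robot as it stands. Calls block until the motion is done:
- manip.move_pose(position, orientation): joint-space move of the TCP to a pose.
- manip.servo_line(position, ori=None, vel=0.15): straight line of the TCP; ori=None keeps the orientation; vel is the mean speed in m/s.
- manip.movej(angles): joint-space move.
- effector.open_jaws() and effector.close(f_grip=None): open the fingers fully, or close them until they stop; f_grip is the grip in N (None keeps the last).
- manip.sleep(seconds).
- manip.solve_ik(position, orientation): joint angles nearest the present ones, or None.
- viewer.get_image(name): name is "scene" or "side" or "wrist"; returns the picture (480x640x3 uint8, red, green, blue); there is no depth.
- viewer.get_calibration(name): a dict with "vfov" (degrees; the focal length in pixels is half the picture's height over the tangent of half this angle, whatever the lens; pixels are square), "cx", "cy" (the principal point, pixels), "eye" and "attitude" of the camera in the world. Camera axes: x right, y down, z forward; pixel columns grow to the right and rows downward; lengths in m; the calibration is good to about 2 mm. A picture is of the moment at which its call begins: read the wrist's pose just before it. get_calibration takes no time and is no camera call; for the wrist camera it gives the pose at the moment of the call.
A pose or a line that the arm cannot do raises manip.PlanningError and nothing moves.
- manip.hand_in(): hands the job in, once; it reports no verdict.
Readings, each from a call of its own:
- manip.current_clock(): time.
- manip.current_q(): joint angles.
- manip.current_joint_velocities(): joint speeds.
- manip.current_tau(): joint torques, N m.
- manip.current_tool_pos(): TCP position.
- manip.current_tcp_rot(): TCP orientation.
- manip.current_force(): force on the tool from outside, world axes, zero at the start.
- manip.current_wrist_torque(): the same for the moment, N m.
- manip.current_finger_gap(): finger opening in m.
Only numpy, scipy, OpenCV 4.12 (cv2) and the standard library are available. Lean on these libraries where they do the work, as an engineer would, in place of code of your own. Each camera call takes 0.05 s, during which the arm holds its last target. There are 200 camera calls.

## Working session

There is one attempt and no reset: what is moved stays moved. The work goes in short steps, each a Python script; the robot and the scene stay as the last script left them, time stands still between calls to the robot, and variables do not carry over. Pictures are saved under pics/ and viewed, about 8 in all and at most 12, crops included, and the job is handed in when it is done.

```bash
mkdir -p pics; ls; python3 - <<'E'
from bench import manip, viewer
import cv2
for n in ("scene","side"):
    im=viewer.get_image(n); cv2.imwrite(f"pics/{n}0.png",im[:,:,::-1]); print(n,viewer.get_calibration(n))
print(manip.current_clock(),manip.current_tcp_rot(),manip.current_tool_pos(),manip.grip_depth)
print(viewer.get_calibration("wrist"))
E
```

```text
pics
scene {'vfov': 55.87541946891399, 'cx': 318.85717402416134, 'cy': 240.0823383559223, 'eye': array([ 1.31007652, -0.21385641,  1.17225172]), 'attitude': array([ 0.77861836,  0.55147414, -0.1801917 , -0.239083  ])}
side {'vfov': 55.85605332565566, 'cx': 321.7514259334764, 'cy': 246.17509106638624, 'eye': array([ 0.35905966, -0.6251834 ,  0.90426532]), 'attitude': array([ 0.9220979 , -0.16610953,  0.05773003, -0.34468874])}
0.1 [ 8.14760398e-01 -5.79797177e-01 -6.78446239e-04 -5.15811040e-04] [ 0.21270972 -0.61357084  0.22578503] 0.0188
{'vfov': 69.10416624786333, 'cx': 317.1122308762267, 'cy': 237.98979996058594, 'eye': array([ 0.28951664, -0.58742523,  0.38531151]), 'attitude': array([ 0.80578612, -0.57292446, -0.08761412,  0.1216144 ])}
```

View pics/scene0.png

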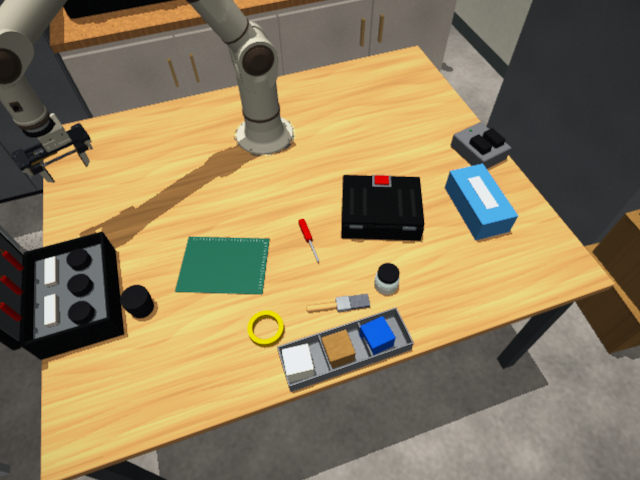

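View pics/side0.png

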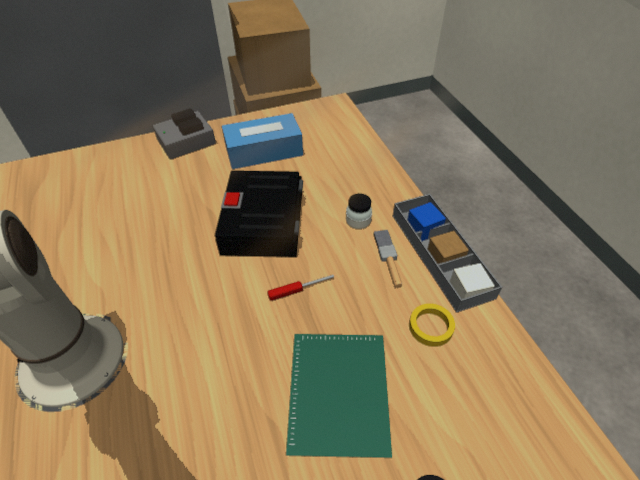

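The scene picture shows the case at +y, its button near (381,181) and the mat near (224,265). The side picture shows the button near (232,199) and the mat near (340,394). I'll enlarge the case and segment the button and mat.

```bash
cat > h.py <<'E'
import numpy as np, cv2
from scipy.spatial.transform import Rotation as R
from scipy.optimize import least_squares
from bench import manip, effector, viewer
def K(c): 
    f=240/np.tan(np.radians(c['vfov'])/2); return f
def ray(c,px):
    px=np.atleast_2d(px); f=K(c)
    d=np.c_[(px[:,0]-c['cx'])/f,(px[:,1]-c['cy'])/f,np.ones(len(px))]
    return R.from_quat(c['attitude']).apply(d)
def onz(c,px,z):
    d=ray(c,px); return c['eye']+d*((z-c['eye'][2])/d[:,2])[:,None]
def proj(c,P):
    p=R.from_quat(c['attitude']).inv().apply(np.atleast_2d(P)-c['eye']); f=K(c)
    return np.c_[c['cx']+f*p[:,0]/p[:,2],c['cy']+f*p[:,1]/p[:,2]]
def ori(yaw,tilt=0):
    """tool down; jaw axis (tool x) at world angle yaw"""
    return (R.from_euler('z',yaw)*R.from_euler('x',np.pi)).as_quat()
def save(im,name): cv2.imwrite(f"pics/{name}.png",im[:,:,::-1])
E
python3 - <<'E'
from h import *
m=np.zeros((480,800,3),np.uint8)
for k,(n,x0,y0) in enumerate((("scene",335,165),("side",212,165))):
    im=cv2.imread(f"pics/{n}0.png"); c=viewer.get_calibration(n)
    m[:,k*400:k*400+400]=cv2.resize(im[y0:y0+96,x0:x0+80] if 0 else im[y0:y0+96,x0:x0+96],(400,400),interpolation=cv2.INTER_CUBIC).__class__ and cv2.copyMakeBorder(cv2.resize(im[y0:y0+96,x0:x0+96],(400,400),interpolation=cv2.INTER_CUBIC),0,80,0,0,cv2.BORDER_CONSTANT)
    b,g,r=[im[...,i].astype(int) for i in range(3)]
    red=((r>150)&(g<60)&(b<60)).astype(np.uint8)
    nl,l,s,ce=cv2.connectedComponentsWithStats(red)
    for i in range(1,nl):
        if s[i,4]>40: print(n,"red",ce[i],s[i,4],onz(c,ce[i],.089))
    gr=((g>r+30)&(g>b+10)&(g>60)).astype(np.uint8)
    gr=cv2.morphologyEx(gr,cv2.MORPH_CLOSE,np.ones((7,7)))
    cn=max(cv2.findContours(gr,0,2)[0],key=cv2.contourArea)
    P=onz(c,cn[:,0,:].astype(float),.003)[:,:2].astype(np.float32)
    print(n,"mat",cv2.minAreaRect(P))
    for a in (0,): pass
cv2.imwrite("pics/crop.png",m[:400])
E
```

```text
scene red [381.55855856 179.46846847] 111 [[0.43590259 0.2818398  0.089     ]]
scene red [304.65384615 228.93846154] 130 [[ 0.5393369  -0.01129887  0.089     ]]
scene mat ((0.5198760628700256, -0.2688688039779663), (0.25699394941329956, 0.19681693613529205), 68.50228118896484)
side red [231.13043478 198.02173913] 138 [[0.4323701  0.28124874 0.089     ]]
side red [284.11940299 288.56218905] 201 [[ 0.47694711 -0.04689951  0.089     ]]
side mat ((0.5192587971687317, -0.2700846493244171), (0.25809285044670105, 0.1977682113647461), 68.45326232910156)
```

View pics/crop.png

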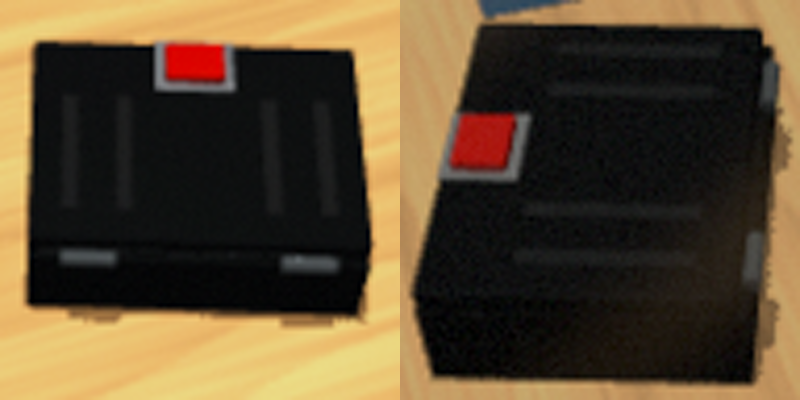

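```bash
python3 - <<'E'
from h import *
L=np.array([[-.1,-.125,.08],[-.1,.125,.08],[.094,.125,.08],[.094,-.125,.08],[-.075,0,.089]])
s=96/400
ob={"scene":np.vstack([np.array([[36,42],[354,50],[370,245],[30,240]])*s+[335,165]-.4,[381.56,179.47]]),
"side":np.vstack([np.array([[15,293],[78,26],[358,32],[355,300]])*s+[212,165]-.4,[231.13,198.02]])}
C={n:viewer.get_calibration(n) for n in ob}
def P(p): return R.from_euler('z',p[2]).apply(L)+[p[0],p[1],0]
f=lambda p:np.concatenate([(proj(C[n],P(p))-ob[n]).ravel() for n in ob])
for sub in (None,"scene","side"):
    g=f if sub is None else (lambda p:(proj(C[sub],P(p))-ob[sub]).ravel())
    r=least_squares(g,[.51,.28,0],loss='soft_l1'); print(sub,r.x,np.degrees(r.x[2]),np.round(g(r.x),1))
    print("button",P(r.x)[4])
E
```

```text
None [ 0.5043461   0.2532682  -0.37174257] -21.2992802518219 [-1.2  0.1 -0.5 -0.5  1.4  0.5 -0.4  0.  -0.6 -0.2 -0.3  0.5 -0.1 -0.9
  1.2 -1.9 -3.3 -0.6  0.8 -0. ]
button [0.43446891 0.28051116 0.089     ]
scene [ 0.50470214  0.25411807 -0.38061296] -21.80751635003466 [-0.7 -0.1  0.1 -0.2  1.4  0.8 -0.4 -0.3 -0.1 -0.2]
button [0.43506936 0.28197979 0.089     ]
side [ 0.50403832  0.25162109 -0.36316941] -20.80807450199504 [ 0.1  1.2 -0.5 -0.3  0.9 -1.7 -2.8 -0.3  0.8  0.6]
button [0.43393015 0.27826399 0.089     ]
```

The fit puts the case at about (0.5045, 0.2535) with yaw −21.5°. The mat is at (0.5195, −0.2695) with the same yaw. Next I'll check IK for the whole plan, then move above the button.

```bash
cat >> h.py <<'E'
CASE=np.array([.5045,.2535,0.]); YAW=np.radians(-21.5); MAT=np.array([.5195,-.2695,0.])
RZ=R.from_euler('z',YAW)
def cw(p): return CASE+RZ.apply(p)          # case -> world
def wc(p): return RZ.inv().apply(np.asarray(p)-CASE)
def fing(th,r=.173,h=.0165,a=.0095):  # TCP, case frame, finger's -x bottom edge on pressed button at lid angle th
    a=a*np.clip(th/.15,0,1)           # flat on it when shut
    return np.array([.098-r*np.cos(th)+h*np.sin(th)+a,0,.065+r*np.sin(th)+h*np.cos(th)])
E
python3 - <<'E'
from h import *
for y in (68.5,-111.5):
    o=ori(np.radians(y)); print("press",y)
    for p in (np.array([-.075,0,.15]),fing(0),fing(.5),fing(1),fing(1.45),fing(1.45)+[.03,0,.1]):
        q=manip.solve_ik(cw(p),o); print(np.round(p,3),None if q is None else np.round(q,2))
for y in (-21.5,158.5):
  for t in (0,5):
    o=(R.from_euler('z',np.radians(y))*R.from_euler('y',np.radians(-t if y<0 else t))*R.from_euler('x',np.pi)).as_quat(); print("torch",y,t,R.from_quat(o).apply([0,0,-1]))
    for p in (cw([0,.03,.012]),cw([0,-.03,.012]),cw([0,-.03,.25]),MAT+[0,0,.2],MAT+[0,0,.008]):
        q=manip.solve_ik(p,o); print(None if q is None else np.round(q,2))
E
```

```text
press 68.5
[-0.075  0.     0.15 ] [ 0.27  0.63 -1.18  1.94  0.68  1.05 -0.01]
[-0.075  0.     0.082] [ 0.31  0.91 -1.3   1.98  1.    1.12 -0.25]
[-0.036  0.     0.162] [ 0.36  0.75 -1.3   1.87  0.79  1.17 -0.03]
[0.028 0.    0.219] [ 0.4   0.73 -1.3   1.71  0.73  1.28  0.13]
[0.103 0.    0.239] [ 0.41  0.81 -1.3   1.55  0.79  1.39  0.23]
[0.133 0.    0.339] [ 0.39  0.74 -1.3   1.36  0.71  1.55  0.35]
press -111.5
[-0.075  0.     0.15 ] [-0.82  0.33  0.24  1.97 -0.1   0.85 -2.48]
[-0.075  0.     0.082] [-0.82  0.44  0.24  2.01 -0.16  0.7  -2.43]
[-0.036  0.     0.162] [-0.76  0.36  0.24  1.9  -0.1   0.89 -2.42]
[0.028 0.    0.219] [-0.25  0.37 -0.28  1.73  0.12  1.05 -2.52]
[0.103 0.    0.239] [ 0.03  0.5  -0.58  1.57  0.29  1.17 -2.56]
[0.133 0.    0.339] [-0.52  0.42  0.24  1.4  -0.1   1.34 -2.23]
torch -21.5 0 [4.48834554e-17 1.13943290e-16 1.00000000e+00]
[ 0.02  0.8  -0.77  1.83  0.74  0.83 -1.51]
[ 0.21  0.8  -0.9   1.94  0.86  0.84 -1.55]
[ 0.36  0.45 -1.08  1.78  0.43  1.17 -1.23]
[ 1.03  0.49 -0.78  1.74  0.39  1.07 -0.26]
[ 0.87  0.73 -0.57  1.84  0.57  0.74 -0.4 ]
torch -21.5 5 [-0.08109123  0.03194269  0.9961947 ]
[-0.04  0.75 -0.72  1.88  0.82  0.78 -1.62]
[ 0.15  0.76 -0.86  2.    0.95  0.79 -1.68]
[ 0.35  0.4  -1.08  1.83  0.48  1.11 -1.28]
[ 1.08  0.44 -0.82  1.81  0.4   0.96 -0.27]
[ 0.87  0.69 -0.56  1.92  0.62  0.61 -0.45]
torch 158.5 0 [-4.48834554e-17 -1.13943290e-16  1.00000000e+00]
[ 0.3   1.18 -1.31  1.82  1.24  1.24  1.35]
[ 0.42  1.13 -1.31  1.94  1.23  1.19  1.37]
[ 0.47  0.58 -1.29  1.78  0.59  1.25  1.78]
[-0.37  0.64  1.14  1.78 -0.64  1.14 -2.54]
[-0.41  1.26  1.35  1.89 -1.33  1.27 -2.11]
torch 158.5 5 [-0.08109123  0.03194269  0.9961947 ]
[ 0.28  1.16 -1.31  1.87  1.33  1.24  1.26]
[ 0.4   1.12 -1.31  1.99  1.32  1.19  1.27]
[ 0.46  0.52 -1.29  1.83  0.63  1.19  1.73]
[-0.4   0.57  1.14  1.86 -0.64  1.02 -2.53]
[ 0.04  0.67  0.51  1.95 -0.61  0.58 -2.57]
```

```bash
python3 - <<'E'
from h import *
effector.close(5)
manip.movej([0.5,0.4,-0.4,1.6,0.2,1.15,-0.2]); print(manip.current_tool_pos())
manip.movej([-0.5,0.35,-0.3,1.75,0.2,1.05,-0.7]); print(manip.current_tool_pos())
o=ori(np.radians(68.5))
q=manip.solve_ik(cw([-.075,0,.15]),o); print(q)
manip.move_pose(cw([-.075,0,.15]),o)
print(wc(manip.current_tool_pos()),manip.current_q(),manip.current_clock(),manip.current_finger_gap(),manip.current_force())
save(viewer.get_image("side"),"s1")
a=cv2.imread("pics/s1.png")[100:300,150:370]; cv2.imwrite("pics/s1c.png",cv2.resize(a,None,fx=3,fy=3,interpolation=cv2.INTER_CUBIC))
for p in (fing(0),fing(.5),fing(1),fing(1.45)):
    print(manip.solve_ik(cw(p),o))
E
```

```text
[ 0.60563159 -0.16123613  0.2654401 ]
[0.46499921 0.35118053 0.22713914]
[-0.23268213  0.36791489 -0.47171185  1.95008268  0.21508166  0.87225565
  0.37903904]
[-0.07425036  0.00027548  0.15038079] [-0.23199948  0.36780441 -0.47150612  1.94911599  0.21502249  0.87225319
  0.37762874] 6.625 0.0006542738393379043 [-0.11615864 -0.25905796  0.26963253]
[-0.270628    0.47295286 -0.43322757  1.99296499  0.28920981  0.73490097
  0.3170511 ]
[-0.19098498  0.38782562 -0.45880601  1.88518929  0.21270319  0.91635045
  0.44496035]
[-0.12309842  0.39165505 -0.44949419  1.72996773  0.19093317  1.06334231
  0.55935808]
[-0.07962236  0.46747109 -0.4226878   1.5704852   0.20415675  1.14758315
  0.64926741]
```

View pics/s1c.png

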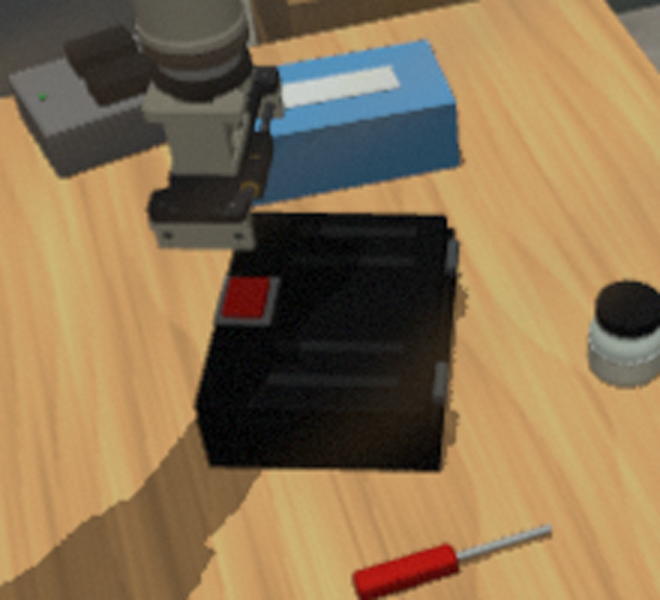

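```bash
python3 - <<'E'
from h import *
t=manip.current_tool_pos()
m=[]
for n,x0,y0 in (("side",190,110),("scene",320,110)):
    c=viewer.get_calibration(n); im=viewer.get_image(n)[:,:,::-1].copy()
    im=np.clip(im.astype(float)*1.8+15,0,255).astype(np.uint8)
    a=cv2.resize(im[y0:y0+100,x0:x0+100],(400,400),interpolation=cv2.INTER_CUBIC)
    for P in (t,t+[0,0,.066]):
        p=(proj(c,P)[0]-[x0,y0])*4; print(n,p); cv2.drawMarker(a,tuple(int(v) for v in p),(0,255,255),0,14,1)
    m.append(a)
cv2.imwrite("pics/s2.png",np.hstack(m))
E
```

```text
side [153.77017525 279.33544632]
side [135.89902357 195.80510044]
scene [253.07780781 223.49492324]
scene [261.94331389 160.88062878]
```

View pics/s2.png

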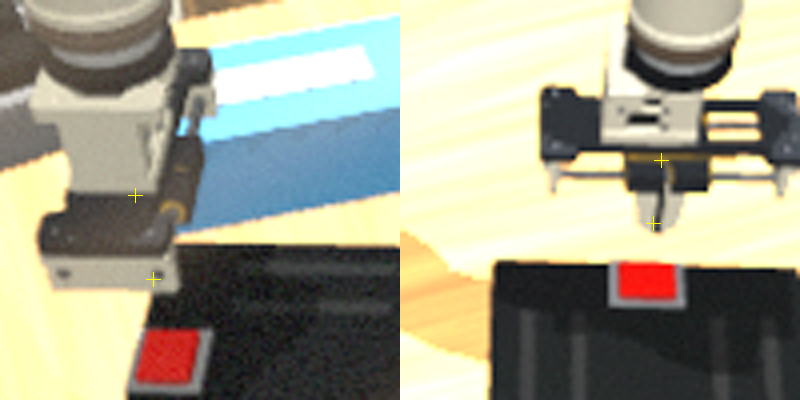

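```bash
sed -i 's/^    a=a\*np.*$//' h.py; python3 - <<'E'
from h import *
o=ori(np.radians(68.5)); x=.098-.173+.0095
manip.servo_line(cw([x,0,.150]),o); f0=manip.current_force(); print("f0",f0)
manip.servo_line(cw([x,0,.096]),o,.06)
z=.092
while z>.0785:
    manip.servo_line(cw([x,0,z]),o,.03); f=manip.current_force()-f0
    print(round(z,4),np.round(wc(manip.current_tool_pos()),4),np.round(f,2))
    if f[2]>5: break
    z-=.001 if z<.086 else .002
manip.sleep(.3); print(manip.current_tool_pos(), manip.current_force()-f0, manip.current_clock())
E
```

```text
f0 [-0.03392391 -0.13755212  1.26627881]
0.092 [-0.0655 -0.0001  0.092 ] [ 0.2   0.33 -1.52]
0.09 [-0.0655 -0.      0.0899] [-0.85 -0.4  -1.46]
0.088 [-0.0655  0.0001  0.0879] [-0.31  0.12 -1.63]
0.086 [-0.0655  0.      0.0859] [0.51 0.68 0.34]
0.084 [-0.0653  0.0002  0.0841] [ 0.59 -0.31 -0.03]
0.083 [-0.0654  0.0002  0.0831] [-1.24  1.34  0.91]
0.082 [-0.0656  0.0001  0.082 ] [0.15 0.8  0.52]
0.081 [-0.0656  0.0002  0.0811] [0.09 1.97 2.04]
0.08 [-0.0657  0.0001  0.08  ] [-0.55  1.39  2.22]
0.079 [-0.0657  0.0002  0.079 ] [-0.88  1.1   4.63]
[0.44342256 0.27769573 0.07904811] [-2.17840556  1.67035589  3.76354205] 10.9083
```

```bash
python3 - <<'E'
from h import *
o=ori(np.radians(68.5))
for th in np.r_[np.arange(.05,.5,.05),np.arange(.5,1.01,.1)]:
    manip.servo_line(cw(fing(th,h=.0145)),o,.05)
    if round(th,2) in (.1,.2,.3,.5,.7,1.): print(round(th,2),np.round(wc(manip.current_tool_pos()),4),np.round(manip.current_force(),2))
print(manip.current_clock())
m=[]
for n,x0,y0 in (("side",190,90),("scene",320,90)):
    a=viewer.get_image(n)[y0:y0+120,x0:x0+120,::-1]
    a=np.clip(a.astype(float)*1.8+15,0,255).astype(np.uint8)
    m.append(cv2.resize(a,(400,400),interpolation=cv2.INTER_CUBIC))
cv2.imwrite("pics/s3.png",np.hstack(m))
E
```

```text
0.1 [-0.0626 -0.0002  0.097 ] [0.74 0.01 1.57]
0.2 [-0.0589  0.0002  0.114 ] [ 0.87 -0.06  1.82]
0.3 [-0.0532  0.0002  0.1303] [ 0.43 -0.26  0.79]
0.5 [-3.70e-02  1.00e-04  1.61e-01] [0.79 0.81 1.52]
0.7 [-1.520e-02 -1.000e-04  1.877e-01] [ 0.96 -0.19  0.98]
1.0 [ 0.0265 -0.      0.2185] [ 1.25 -1.16 -0.72]
16.6667
```

View pics/s3.png

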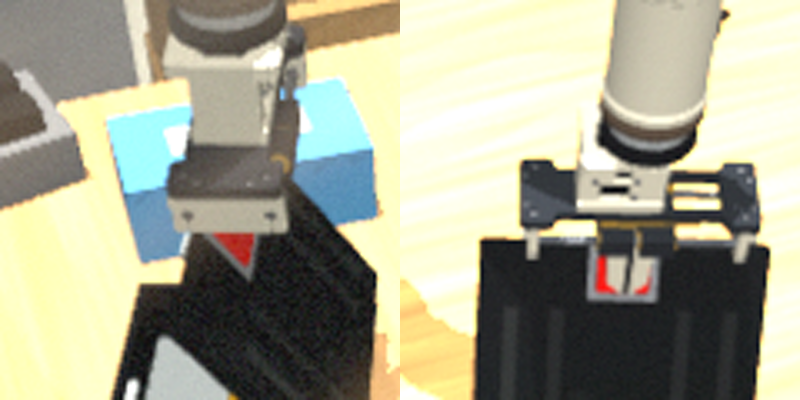

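The lid is following at about 1 rad, with the finger on the button at (625,270) in the right-hand view. I'll continue up, release past 1.5 rad, and look into the case from above with the wrist camera.

```bash
python3 - <<'E'
from h import *
o=ori(np.radians(68.5))
for th in (1.1,1.2,1.3,1.4,1.5): manip.servo_line(cw(fing(th,h=.0145)),o,.05)
manip.sleep(.2)
p=fing(1.5,h=.0145)
manip.servo_line(cw(p+[.03,0,.0]),o,.04)
manip.servo_line(cw(p+[.04,0,.12]),o,.15)
manip.servo_line(cw([-.02,0,.40]),o,.25)
effector.open_jaws()
# camera sits on tool -y; torch-grasp orientation yaw -21.5 -> camera on case +y side
o2=ori(np.radians(-21.5))
manip.move_pose(cw([0,-.05,.34]),o2)
c=viewer.get_calibration("wrist"); im=viewer.get_image("wrist"); save(im,"w1"); np.save("w1.npy",c,allow_pickle=True)
print(wc(manip.current_tool_pos()),manip.current_clock(),c['eye'],wc(c['eye']),manip.current_q())
E
```

```text
[-6.22981591e-05 -4.96608021e-02  3.40215481e-01] 24.975 [0.51631411 0.282103   0.49975463] [0.00050902 0.03094262 0.49975463] [-0.19130969  0.16964267 -0.29908231  1.7118388   0.05203114  1.26747956
 -0.87574555]
```

View pics/w1.png

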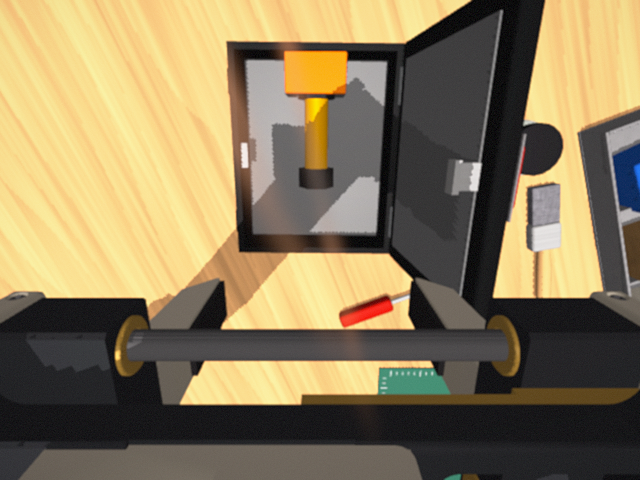

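The wrist view shows the lid standing open. The torch lies along column 316, with its tail end at row 188 and its grip at rows 97–168. The bridge's near edge is at row 96.

```bash
python3 - <<'E'
from h import *
c=np.load("w1.npy",allow_pickle=True).item()
pr=lambda n,px,z:print(n,np.round(wc(onz(c,px,z))*1000,1)[:,:2].tolist())
pr("rim",[[228,43],[406,43],[393,250],[240,250]],.062)
pr("bridge",[[285,51],[347,51],[347,96],[285,96]],.058)
pr("floor front-left, right edges",[[251,236],[378,236]],.008)
pr("grip/tail axis (z~.043 top)",[[316.5,110],[316,160]],.043)
pr("tail top edges",[[300,169],[332,169]],.043)
pr("tail end top",[[316,187]],.040)
E
```

```text
rim [[-99.6, 123.9], [99.9, 124.3], [101.6, -121.2], [-101.7, -121.6]]
bridge [[-36.2, 116.7], [34.3, 116.9], [35.6, 69.3], [-37.4, 69.1]]
floor front-left, right edges [[-96.7, -118.5], [90.5, -118.2]]
grip/tail axis (z~.043 top) [[-0.3, 54.5], [-0.9, -5.8]]
tail top edges [[-21.6, -17.3], [19.8, -17.2]]
tail end top [[-0.9, -41.0]]
```

```bash
cat >> h.py <<'E'
T=np.radians(4)
OG=(RZ*R.from_euler('y',-T)*R.from_euler('x',np.pi))
OGq=OG.as_quat()
def tcp(gp_world): return np.asarray(gp_world)+OG.apply([0,0,manip.grip_depth])
E
python3 - <<'E'
from h import *
g=np.array([-.0007,.0255,.034])
manip.move_pose(tcp(cw(g+[0,0,.2])),OGq)
manip.servo_line(tcp(cw(g+[0,0,.05])),OGq,.15); f0=manip.current_force()
manip.servo_line(tcp(cw(g+[0,0,.015])),OGq,.06); print(manip.current_force()-f0)
manip.servo_line(tcp(cw(g)),OGq,.04)
print(wc(manip.current_tool_pos()),manip.current_force()-f0,manip.current_q())
effector.close(20); print(manip.current_finger_gap(),manip.current_force()-f0,manip.current_clock())
save(viewer.get_image("wrist"),"w2"); 
a=viewer.get_image("side")[100:280,180:400,::-1]; cv2.imwrite("pics/s4.png",cv2.resize(np.clip(a*1.5+10,0,255).astype(np.uint8),None,fx=3,fy=3,interpolation=cv2.INTER_CUBIC))
E
```

```text
[ 0.15702611  0.04568095 -1.13022676]
[0.00041338 0.0253134  0.01490494] [-0.5787857  -0.34206956 -1.23130851] [-0.3908173   0.62869413 -0.23577337  1.89407319  0.33980476  0.61943877
 -1.23145615]
0.029504010914967814 [-1.81518982 -0.03124535 -0.00288078] 29.0083
```

View pics/s4.png

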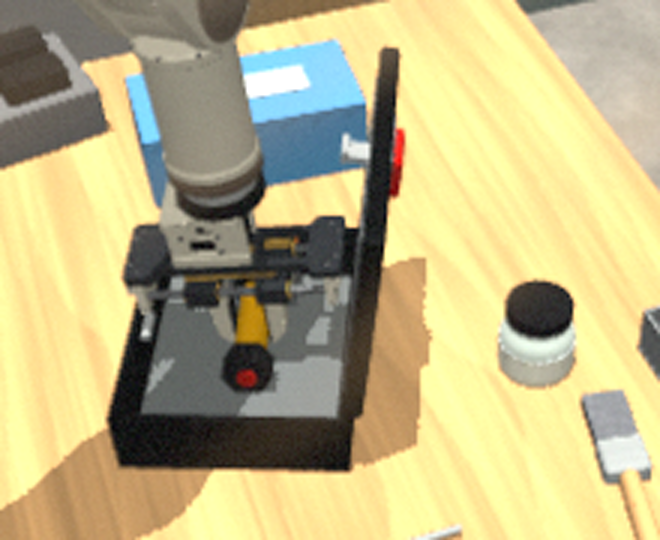

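The torch is gripped: the gap is 29.5 mm, its tail is at (247,368) in the crop, and the lid stands clear. Next I'll draw it out 57 mm and lift.

```bash
python3 - <<'E'
from h import *
g=np.array([-.0007,.0255,.0345])
f0=manip.current_force()
for d in (.02,.04,.057):
    manip.servo_line(tcp(cw(g+[0,-d,0])),OGq,.06); print(d,manip.current_force()-f0,manip.current_finger_gap())
manip.servo_line(tcp(cw(g+[0,-.057,.03])),OGq,.06); print(manip.current_force()-f0,manip.current_finger_gap())
manip.servo_line(tcp(cw(g+[0,-.057,.22])),OGq,.2)
print(manip.current_force()-f0,manip.current_finger_gap(),manip.current_clock())
m=[]
a=viewer.get_image("side")[60:270,150:400,::-1]; m.append(cv2.resize(a,(400,336)))
a=viewer.get_image("wrist")[:,:,::-1]; m.append(cv2.resize(a,(400,300)))
m[1]=cv2.copyMakeBorder(m[1],0,36,0,0,0); cv2.imwrite("pics/s5.png",np.hstack(m))
E
```

```text
0.02 [-0.05539167  0.67847803 -3.71828483] 0.029602635371291396
0.04 [ 2.72419461  1.36678844 -3.92105334] 0.029800228044091093
0.057 [ 2.03820177  1.06389183 -3.04078512] 0.02933396058175912
[ 2.19788733  1.38375392 -3.19513475] 0.029703145093823942
[ 2.34770719  1.16636314 -4.01549314] 0.029507604264510268 32.2583
```

View pics/s5.png

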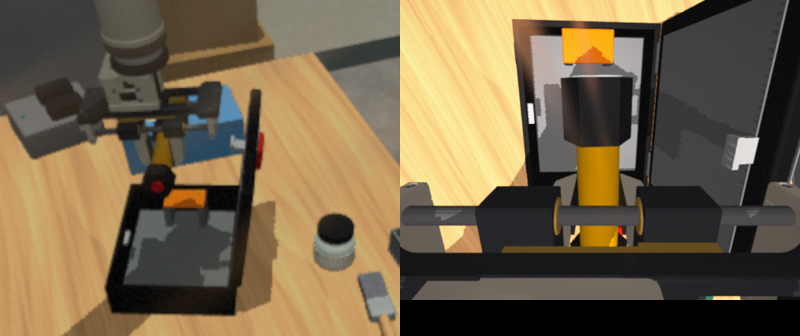

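```bash
python3 - <<'E'
from h import *
p=MAT
manip.servo_line(tcp(p+[0,0,.25]),OGq,.2)
manip.servo_line(tcp(p+[0,0,.06]),OGq,.15); manip.sleep(.2)
f0=manip.current_force(); print(f0,manip.current_finger_gap(),manip.current_clock())
z=.036
while z>.0275:
    manip.servo_line(tcp(p+[0,0,z]),OGq,.03); manip.sleep(.1); f=manip.current_force()-f0
    print(round(z,4),np.round(f,2))
    if f[2]>2.5: break
    z-=.001
manip.sleep(.3); print(manip.current_tool_pos(),manip.current_finger_gap(),manip.current_clock())
a=viewer.get_image("side")[230:480,220:460,::-1]; b=viewer.get_image("scene")[180:330,150:330,::-1]
cv2.imwrite("pics/s6.png",np.hstack([cv2.resize(a,(400,416)),cv2.copyMakeBorder(cv2.resize(b,(400,333)),0,83,0,0,0)]))
E
```

```text
[ 0.36949518  0.4564085  -1.94076506] 0.029369981568419048 36.6
0.036 [-0.11 -1.25 -0.45]
0.035 [-0.56 -0.81 -0.34]
0.034 [-0.32 -0.53 -0.4 ]
0.033 [-0.55 -1.36 -0.15]
0.032 [-0.78 -1.16 -0.29]
0.031 [-0.54 -0.59  0.14]
0.03 [-0.26 -0.82 -0.77]
0.029 [ 0.17 -0.22 -0.76]
0.028 [-2.75  1.42  7.11]
[ 0.52090782 -0.27002849  0.01010576] 0.02918817130150393 40.75
```

View pics/s6.png

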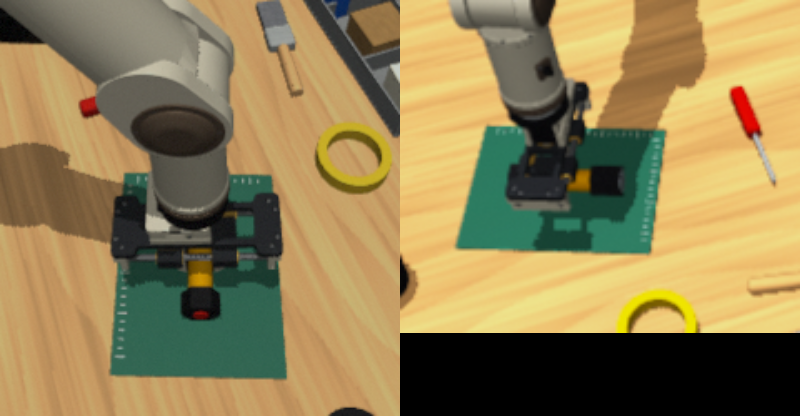

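```bash
python3 - <<'E'
from h import *
manip.servo_line(tcp(MAT+[0,0,.0285]),OGq,.03)
effector.open_jaws(); manip.sleep(.3); print(manip.current_finger_gap(),manip.current_force())
manip.servo_line(tcp(MAT+[0,0,.08]),OGq,.06)
manip.servo_line(tcp(MAT+RZ.apply([0,-.06,.30])),OGq,.2); manip.sleep(.3)
c=viewer.get_calibration("wrist"); im=viewer.get_image("wrist"); np.save("w3.npy",c,allow_pickle=True)
b=viewer.get_image("side")
print(manip.current_clock())
cv2.imwrite("pics/s7.png",np.hstack([cv2.resize(im[:320,100:540,::-1],(440,320)),cv2.resize(b[:,:,::-1][100:420,200:520],(320,320))]))
E
```

```text
0.09176702040564039 [-0.31836747  0.23460166 -0.3693341 ]
45.2
```

View pics/s7.png

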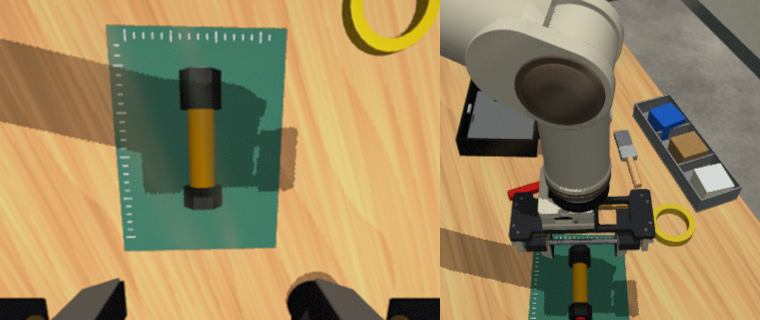

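```bash
python3 - <<'E'
from h import *
c=np.load("w3.npy",allow_pickle=True).item()
m=onz(c,[[207,25],[387,28],[375,247],[226,250]],.003)
g=onz(c,[[301.5,108],[302,186]],.035)
print(m.mean(0),g.mean(0),np.linalg.norm(g.mean(0)[:2]-m.mean(0)[:2]), manip.current_force())
a=viewer.get_image("scene"); cv2.imwrite("pics/s8.png",a[:,:,::-1])
E
```

```text
[ 0.51993071 -0.26908822  0.003     ] [ 0.52122253 -0.26880959  0.035     ] 0.001321517725037166 [0.19108065 0.23597378 0.4122173 ]
```

View pics/s8.png

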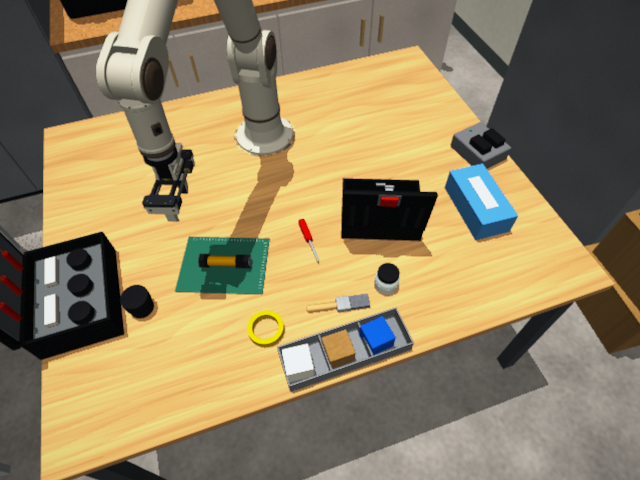

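The lid stands open, with the button at (389,201). The torch lies flat on the mat at (225,261), and the bystanders are where they were. I'll hand in.

```bash
python3 - <<'E'
from h import *
c=viewer.get_calibration("scene")
for t in (1.3,1.45,1.57,1.7): print(t,proj(c,cw([.098-.173*np.cos(t)+.024*np.sin(t),0,.065+.173*np.sin(t)+.024*np.cos(t)])))
manip.hand_in(); print(manip.current_clock())
E
```

```text
1.3 [[388.35582506 182.87415785]]
1.45 [[388.85316539 189.70781216]]
1.57 [[389.14382549 195.98511857]]
1.7 [[389.34066042 203.46627248]]
the job is handed in; nothing more can be done
the job is handed in; nothing more can be done
```

The job is finished and handed in at about 46 s of the 72 s allowed; the robot gave no verdict.

- **Lid:** I pressed the catch with the closed fingers and kept them on the button, following the lid up to about 1.5 rad before letting it drift to its stop. In the last scene picture the button is at row 201; I had predicted row 196 for 1.57 rad and 203 for 1.70, so the lid stands at about 1.65 rad.
- **Torch:** I gripped it at about 20 N (the finger gap read 29.5 mm), drew it 57 mm clear of the bridge and lifted it out. I then lowered it onto the mat and opened the fingers there.
- **Last checks:** The torch lies flat, with the middle of its grip about 1.3 mm from the mat's centre in the wrist picture. By eye, no bystander had moved in the last scene picture. The gripper was clear of everything, about 0.3 m above the mat, with the wrist force near zero.
- **Limits of these checks:** I had no reading of lid speed, so I can't confirm it directly. The lid was still in contact with the finger in the picture taken at about 1 rad, and the finger moved at only 0.05 m/s. No check failed. The only small disagreement was that the catch's firm stop came at about 79 mm, against the expected 82 mm.

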